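Gauge the thickest courgette piece

TASK

Gauge the thickest of the three standing courgette pieces: open the gauge's sliding jaw, stand that piece upright on the gauge's bed, centred across the jaws, and slide the jaw gently shut on it until the piece is held against the fixed jaw and the sprung face of the sliding jaw is pushed in about halfway, never jammed hard. Leave it held there with the gauge released, and leave the other two pieces standing where they are.

Things in the scene. Friction and masses are not known exactly. Their poses are not given: they have to be found in the camera images.
- gauge: Bench sizing gauge, a big caliper fixed to the counter: flat aluminium bed 90 (x) x 240 (y) x 12 mm. Origin at the centre of the bed's underside, z up; its y axis is the sliding direction and points from the fixed jaw towards the opening side; x runs across the jaws. The jaws are 60 mm wide in x and centred on x = 0.
- fixed_jaw: Fixed steel jaw at the -y end of the gauge's bed: upright plate 60 x 16 mm, top 62 mm above the counter. Its frame is the same as the gauge's (origin at the gauge's origin).
- fixed_face (a point): Middle of the fixed jaw's gripping face, which looks along the gauge's +y; 104 mm from the gauge's origin towards -y and 37 mm above the counter.
- bed_top (a point): Centre of the top of the gauge's bed, 12 mm above the counter.
- jaw (a joint): Opening of the sliding jaw in m: distance from the fixed jaw's face to the sprung face while that face is fully out (0 shut, 0.12 fully open, grows along the gauge's +y). It moves stiffly, 9 N, and stays where it is left. Starts 10 to 35 mm open.
- fin_top (a point): Middle of the top of the black upright fin by which the jaw is slid, 96 mm above the counter. The fin is 12 mm thick along the gauge's y, 34 mm wide in x, and rises from the carriage block's top at 42 mm. Its middle is 74 mm in +y of the sprung face when that is out and 40 mm in +y of the jaw's back plate (62 mm high).
- sprung_face: The sprung face: steel plate 54 (x) x 8 (y) x 42 mm tall on two brass pins in front of the sliding jaw's back plate, looking to the gauge's -y; its lower and upper edges are 17 and 59 mm above the counter. Its origin moves with it, at counter level, 28 mm in +y of its gripping surface.
- face (a joint): How far the sprung face is pushed in, in m: 0 fully out, 0.014 against its stop (the gap behind it is 14 mm when out, 0 at the stop). Its spring presses with 2.1 N at 0, 4.2 N halfway and 6.3 N at the stop.
- face_mid (a point): Middle of the sprung face's gripping surface, 37 mm above the counter.
- piece_thick: The thickest courgette piece: dark green upright cylinder, pale cut ends, 52 mm in diameter, 90 mm tall, about 180 g. Origin at the centre of its underside, z up along it.
- piece_middle: Middle courgette piece, the same look: 44 mm in diameter, 90 mm tall. Origin at the centre of its underside.
- piece_thin: Thinnest courgette piece, the same look: 36 mm in diameter, 90 mm tall. Origin at the centre of its underside.

How it is judged:
By the outcome, as a careful person would: the job done as asked, in the order asked, and still so for the second after the job is handed in, with the robot touching nothing.
It also fails if it takes over 72 s, if anything falls off the work surface, if the arm or the gripper's body presses on something with over 40 N, if the wrist force passes 120 N, or if a joint passes its speed limit or range.

ROBOT

A 6-joint arm with a two-finger parallel gripper is mounted at the origin on the work surface. World frame = base frame: x ahead of the robot, y to its left, z up, the work surface at z = 0. Lengths are in m, angles in rad, forces in N, time in s.
With the tool pointing down it reaches from about 0.3 to 0.775 m from the base axis. Payload 14.6 kg.
Tool frame: the origin (TCP) lies at the very end of the fingers, on their centre line; the grasp point (between the pads) lies 19 mm behind it (manip.grasp_offset is the distance from the TCP to the grasp point, in m); z points along the fingers, y is the direction in which the jaws open and shut (so a half turn about z gives the same grasp; the last joint's range is limited). The gripper opens to 94 mm and grips with 3 to 60 N. Pads are 16 mm wide; open, the fingers measure 119 mm over their backs; the gripper's body (75 mm by 177 mm) begins 78 mm behind the grasp point.
Start: joints at [-1.189, 0.3, 1.521, -0, 1.321, -0.067], TCP at [0.239, -0.496, 0.205] pointing down, gripper open.
Joint ranges: [-3.03, 3.03], [-0.79, 2.21], [0.23, 2.52], [-1.04, 4.18], [0, 3.07], [-2.55, 2.55]. Speed limits (rad/s): [2.22, 2.22, 2.57, 3.14, 3.14, 3.14].

INTERFACE

Orientations are given as a rotation vector (axis times angle).
In Python, from plant import manip, imaging, hand_in gives the robot as it stands. The module is installed in compiled form; this text tells all that it offers.
- The arm moves only by the shell command python3 -m creep 'ROWS' [FORCE]. ROWS is JSON, a list of rows, each a list of 3 entries, a list of its own where there are three numbers: the turn, a rotation vector about the tool's x, y, z in degrees, then the shift along the tool's x, y, z in mm, then the opening, from -1 (shut) to 1 (fully open). A call has 1 to 12 rows; each row is the pose to reach, as a shift and turn from the pose measured when the call began, along the tool's axes at that moment; what a row does not reach only later rows make up. A row lasts 1/12 s, in which the tool goes at most 41.7 mm and 7.16 degrees, less where a joint would pass 70% of its speed; a pose out of reach is approached as far as the arm can. A call with a gripper value outside its range is refused whole. The fingers move at their own pace and stop on an object; FORCE is the grip in N (left out, the last holds). Time passes only in rows, so rows that repeat a pose let the fingers close. It gives the time, the measured TCP pose, the force and the opening at its end, in the units of the state.
- manip.sense(): the state, without advancing time (a new reading comes with each control period).
- imaging.camera(name): name is "side" or "top" or "wrist"; returns a dict with "pixels" (480x640x3 uint8, red, green, blue), "fx", "fy", "cx", "cy" (pixels), "R" (3x3) and "t" (3): a world point X has camera coordinates R X + t. Camera axes: x right, y down, z forward; pixel columns grow to the right and rows downward; lengths in m; the calibration is good to about 2 mm. A picture is of the moment at which its call begins. There is no depth.
- hand_in(): hands the job in, once; it reports no verdict.
The state is a dict: "clock": time; "q": joint angles; "dq": joint speeds; "tau": joint torques, N m; "tcp_pos": TCP position; "tcp_rot": TCP orientation; "ft_force": force on the tool from outside, world axes, zero at the start; "ft_torque": the same for the moment, N m; "width": finger opening in m.
Only numpy, scipy, OpenCV 4.12 (cv2) and the standard library are available. Lean on these libraries where they do the work, as an engineer would, in place of code of your own. Each camera call takes 0.05 s, during which the arm holds its last target. There are 200 camera calls.

## Working session

There is one attempt and no reset: what is moved stays moved. The work goes in short steps, Python scripts to look and compute and a shell command to move; the robot and the scene stay as the last step left them, time stands still between calls to the robot, and variables do not carry over. Pictures are saved under pics/ and viewed, about 8 in all and at most 12, crops included, and the job is handed in when it is done.

```bash
mkdir -p pics; python3 - <<'E'
from plant import manip, imaging
import cv2,pickle
s=manip.sense();print(s)
for n in("top","side"):
    c=imaging.camera(n);cv2.imwrite(f"pics/{n}1.png",c["pixels"][:,:,::-1]);pickle.dump(c,open(f"{n}1.pkl","wb"))
    print(n,c["fx"],c["cx"],c["cy"],c["R"],c["t"])
E
```

```text
{'clock': 0.0, 'q': array([-1.18863919e+00,  3.00467410e-01,  1.52156276e+00, -2.58081894e-06,
        1.32071275e+00, -6.66102387e-02]), 'dq': array([-5.03885580e-05,  9.26976471e-04, -1.29438676e-03, -5.72886920e-04,
        8.69543703e-04,  6.04412773e-04]), 'tau': array([ 1.30960820e-03, -5.31807625e+01, -3.52742636e+01,  7.08904839e-02,
        2.43537506e-02, -1.24676853e-04]), 'tcp_pos': array([ 0.23851532, -0.49530367,  0.20489611]), 'tcp_rot': array([-3.06173004e+00, -6.98770085e-01,  2.87665166e-04]), 'ft_force': array([ 0.51822623, -1.84041707,  0.2167265 ]), 'ft_torque': array([-0.01953234,  0.02074821,  0.04002689]), 'width': 0.09395652876863624}
top 434.9089128186846 318.9926284207672 242.90408722886372 [[ 0.02138821 -0.99971147 -0.01093244]
 [-0.98384264 -0.01910203 -0.1780134 ]
 [ 0.17775321  0.01456319 -0.98396733]] [-0.08016997  0.56424056  0.75398359]
side 436.1005302234236 327.383675620457 242.5964773259552 [[-0.88438464 -0.46624623 -0.02186902]
 [-0.26980497  0.54888013 -0.7911611 ]
 [ 0.38087935 -0.69379035 -0.61121671]] [0.44654089 0.26304785 0.51751819]
```

View pics/top1.png

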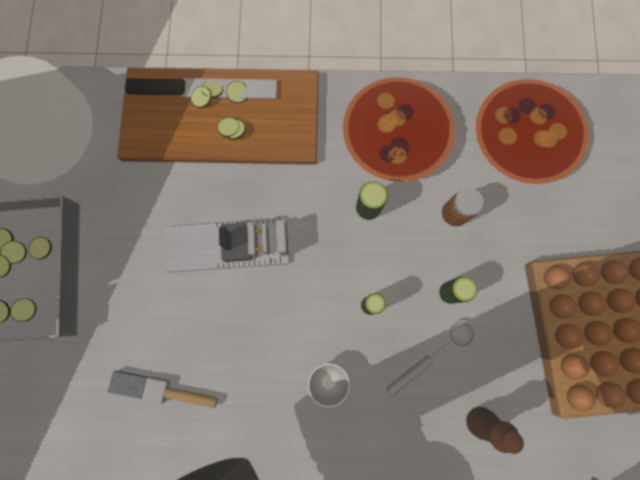

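View pics/side1.png

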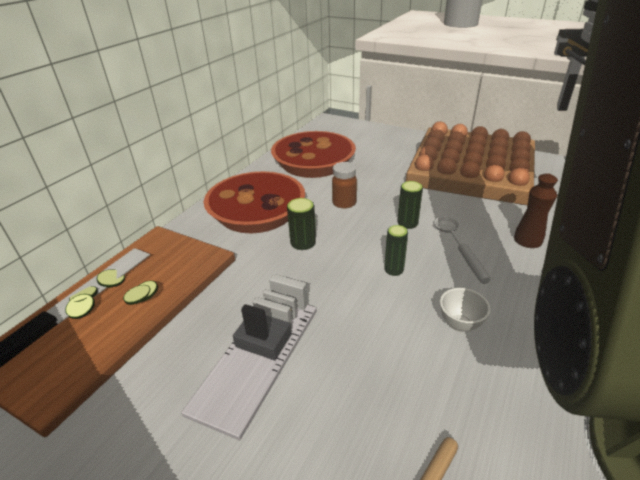

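The top view shows the gauge at about (165–290, 218–270), with its fixed jaw on the right (-y world). The piece tops are at (373,195) for thick, (464,289) for middle and (375,303) for thin. Next I'll measure them and view an enlarged crop of the gauge.

```bash
cat > h.py <<'E'
import numpy as np,cv2
def ray(c,u,v,z):
    d=c["R"].T@np.array([(u-c["cx"])/c["fx"],(v-c["cy"])/c["fy"],1.]);o=-c["R"].T@c["t"]
    return o+d*(z-o[2])/d[2]
def proj(c,X):
    p=c["R"]@np.asarray(X)+c["t"];return c["fx"]*p[0]/p[2]+c["cx"],c["fy"]*p[1]/p[2]+c["cy"]
def tops(c,z,amin=100):
    h=cv2.cvtColor(c["pixels"],cv2.COLOR_RGB2HSV)
    m=cv2.inRange(h,(25,60,110),(50,255,255));m=cv2.morphologyEx(m,cv2.MORPH_CLOSE,np.ones((3,3)))
    out=[]
    for k in cv2.findContours(m,cv2.RETR_EXTERNAL,cv2.CHAIN_APPROX_NONE)[0]:
        if cv2.contourArea(k)<amin: continue
        P=np.array([ray(c,*q[0],z)[:2] for q in k],np.float32)
        (x,y),r=cv2.minEnclosingCircle(P);out.append((cv2.minEnclosingCircle(k)[0],(round(x,4),round(y,4)),round(2*r,4)))
    return out
E
python3 - <<'E'
from h import *;import pickle
for n in("top","side"):
    c=pickle.load(open(n+"1.pkl","rb"))
    for o in tops(c,.09,60): print(n,o)
c=pickle.load(open("top1.pkl","rb"));a=c["pixels"][205:285,155:300]
cv2.imwrite("pics/g1.png",cv2.resize(a,None,fx=5,fy=5,interpolation=cv2.INTER_CUBIC)[:,:,::-1])
E
```

```text
top ((1.0, 311.0), (0.4289, 0.4755), 0.0317)
top ((22.0, 309.5), (0.4324, 0.4392), 0.0388)
top ((374.73077392578125, 303.26922607421875), (0.4556, -0.1669), 0.0339)
top ((464.3780517578125, 288.81707763671875), (0.4835, -0.3214), 0.042)
top ((38.67241287231445, 247.3275909423828), (0.5406, 0.425), 0.0353)
top ((0.5, 252.0), (0.5318, 0.4921), 0.0833)
top ((373.3288269042969, 193.770263671875), (0.6492, -0.1645), 0.0499)
top ((230.90383911132812, 127.0), (0.7743, 0.0984), 0.0494)
top ((206.28378295898438, 93.60810852050781), (0.8386, 0.148), 0.0623)
top ((236.46665954589844, 91.46666717529297), (0.8445, 0.0921), 0.0432)
side ((81.4259262084961, 300.5740661621094), (0.7978, 0.1954), 0.0613)
side ((139.5, 291.5), (0.7423, 0.1439), 0.0496)
side ((110.0, 277.0), (0.8061, 0.1421), 0.0445)
side ((397.5, 230.0), (0.4536, -0.1651), 0.0339)
side ((300.0, 204.5), (0.6459, -0.1624), 0.0503)
side ((411.5, 186.0), (0.4822, -0.3185), 0.043)
```

View pics/g1.png

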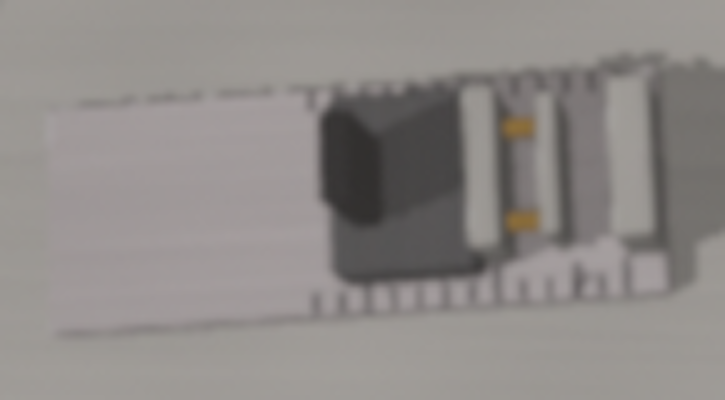

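```bash
cat >> h.py <<'E'
def gaugefit(c):
    from scipy.optimize import least_squares
    px=np.array([(47,105),(57,335),(668,293)])/5+[155,205]
    W=[ray(c,u,v,.012)[:2] for u,v in px];L=np.array([(-.045,.12),(.045,.12),(.045,-.12)])
    return W
E
python3 - <<'E'
from h import *;import pickle
c=pickle.load(open("top1.pkl","rb"))
W=gaugefit(c);print(W,np.linalg.norm(W[0]-W[1]),np.linalg.norm(W[1]-W[2]))
d=W[1]-W[2];print("yaxis deg",np.degrees(np.arctan2(d[1],d[0])),"centre",(W[0]+W[2])/2)
ey=d/np.linalg.norm(d);ex=np.array([ey[1],-ey[0]]);o=(W[0]+W[2])/2
print("cam",-c["R"].T@c["t"])
def P(x,y,z): 
    u=proj(c,[*(o+ex*x+ey*y),z]);return np.round((np.array(u)-[155,205])*5)
# fixed jaw top edge: y -.104,-.120 z .062
for x in(-.03,.03): print("fixed",P(x,-.104,.062),P(x,-.12,.062))
for op in(.02,.025,.03,.035):
    f=-.104+op; print(op,[P(x,f,.059) for x in(-.027,.027)],"back top",P(0,f+.034,.062),"fin",[P(x,f+.074+s,.096) for x in(-.017,.017) for s in(-.006,.006)])
E
```

```text
[array([0.60043446, 0.23558017]), array([0.51013011, 0.22403481]), array([ 0.53108299, -0.01049361])] 0.09103939682149956 0.23546253090472374
yaxis deg 95.10527704221481 centre [0.56575872 0.11254328]
cam [ 0.42281561 -0.08034911  0.84146115]
fixed [612. 236.] [656. 233.]
fixed [604.  75.] [647.  72.]
0.02 [array([558., 233.]), array([551.,  89.])] back top [461. 165.] fin [array([348., 201.]), array([314., 203.]), array([346., 106.]), array([312., 108.])]
0.025 [array([544., 234.]), array([538.,  89.])] back top [447. 166.] fin [array([334., 202.]), array([300., 204.]), array([331., 107.]), array([297., 109.])]
0.03 [array([531., 234.]), array([524.,  90.])] back top [433. 167.] fin [array([320., 203.]), array([286., 205.]), array([317., 108.]), array([283., 110.])]
0.035 [array([517., 235.]), array([511.,  91.])] back top [420. 168.] fin [array([306., 204.]), array([271., 206.]), array([303., 109.]), array([269., 111.])]
```

Both cameras agree to within about 3 mm, and the fixed jaw and fin positions fit the model with the opening at about 20 mm. I'll add a move-planning helper and go above the fin.

```bash
cat >> h.py <<'E'
from scipy.spatial.transform import Rotation as Ro
G0=np.array([.56576,.11254]);GA=np.radians(95.1)
def g2w(x,y,o=None,a=None):
    o=G0 if o is None else o;a=GA if a is None else a
    ey=np.array([np.cos(a),np.sin(a)]);return o+np.array([ey[1],-ey[0]])*x+ey*y
def plan(s,xyz,yang):
    "turn deg / shift mm in tool axes to reach xyz, tool down, tool y at world angle yang deg (mod 180)"
    R=Ro.from_rotvec(s["tcp_rot"]);y=R.as_matrix()[:,1];cur=np.degrees(np.arctan2(y[1],y[0]))
    d=(yang-cur+90)%180-90;a=np.radians(cur+d)
    yv=np.array([np.cos(a),np.sin(a),0]);z=np.array([0,0,-1.]);T=Ro.from_matrix(np.c_[np.cross(yv,z),yv,z])
    print("turn",np.round((R.inv()*T).as_rotvec(degrees=True),1),"shift",np.round(R.inv().apply(np.array(xyz)-s["tcp_pos"])*1e3,1),"q6",round(s["q"][5],2),"clock",round(s["clock"],2))
E
python3 - <<'E'
from h import *;from plant import manip
plan(manip.sense(),[*g2w(0,-.010),.20],95.1)
E
```

```text
turn [-0.1  0.  20.6] shift [ 555.  -396.3    5.4] q6 -0.07 clock 0.1
```

```bash
python3 -m creep '[[[0,0,5],[40,-28,0],0],[[0,0,10],[80,-56,0],0],[[0,0,20.6],[120,-85,0],-0.1],[[0,0,20.6],[160,-114,0],-0.1],[[0,0,20.6],[200,-142,0],-0.1],[[0,0,20.6],[240,-171,0],-0.1],[[0,0,20.6],[280,-200,0],-0.1],[[0,0,20.6],[320,-228,0],-0.1],[[0,0,20.6],[360,-257,0],-0.1],[[0,0,20.6],[400,-285,0],-0.1],[[0,0,20.6],[440,-314,0],-0.1],[[0,0,20.6],[480,-343,0],-0.1]]' 25; python3 - <<'E'
from h import *;from plant import manip
plan(manip.sense(),[*g2w(0,-.010),.20],95.1)
E
```

```text
clock: 1.1
tcp_pos: [0.4781, -0.0577, 0.2053]
tcp_rot: [-3.138, -0.14, 0.001]
ft_force: [0.8, -0.8, 0.2]
width: 0.0423
turn [-0.1  0.   0. ] shift [ 102.5 -151.7    5.4] q6 1.28 clock 1.1
```

```bash
python3 -m creep '[[[0,0,0],[26,-38,0],-0.1],[[0,0,0],[52,-76,0],-0.1],[[0,0,0],[78,-114,0],-0.1],[[0,0,0],[102.5,-151.7,0],-0.1],[[0,0,0],[102.5,-151.7,0],-0.1],[[0,0,0],[102.5,-151.7,0],-0.1]]'; python3 - <<'E'
from h import *;from plant import manip,imaging
import pickle
s=manip.sense();plan(s,[*g2w(0,-.010),.20],95.1)
c=imaging.camera("wrist");pickle.dump((c,s),open("w1.pkl","wb"));im=c["pixels"].copy()
def d(x,y,z,col):
    u=proj(c,[*g2w(x,y),z]);cv2.circle(im,(int(u[0]),int(u[1])),3,col,-1)
for x in(-.017,.017):
    for k in(-.006,.006):d(x,-.010+k,.096,(255,0,0))
for x in(-.03,.03):
    d(x,-.104,.062,(0,0,255))
for x in(-.027,.027):d(x,-.084,.059,(0,255,0))
for x in(-.045,.045):
    for y in(-.12,.12):d(x,y,.012,(255,255,0))
cv2.imwrite("pics/w1.png",im[:,:,::-1]);print(-c["R"].T@c["t"])
E
```

```text
clock: 1.6
tcp_pos: [0.5674, 0.1059, 0.2043]
tcp_rot: [-3.137, -0.146, 0.003]
ft_force: [-0.5, 0.0, -0.0]
width: 0.0423
turn [-0.1  0.1  0.2] shift [-1.   3.2  4.3] q6 1.6 clock 1.6
[0.63292794 0.11158534 0.38404184]
```

View pics/w1.png

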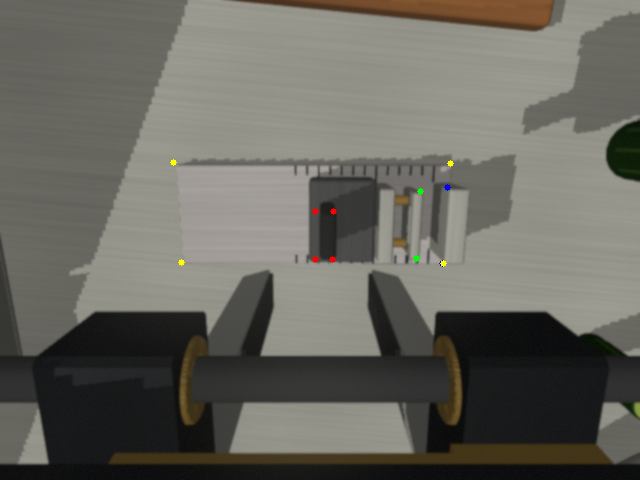

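The projected model sits within 2–4 px of the real gauge. The fin is at (320–336, 203–261) and the fixed jaw's face is at x≈445. I'll take one crop to fix the yaw and the fin position.

```bash
python3 - <<'E'
import cv2,pickle
c,s=pickle.load(open("w1.pkl","rb"))
cv2.imwrite("pics/w1c.png",cv2.resize(c["pixels"][150:290,165:485],None,fx=2.5,fy=2.5,interpolation=cv2.INTER_CUBIC)[:,:,::-1])
E
```

```text
(no output)
```

View pics/w1c.png

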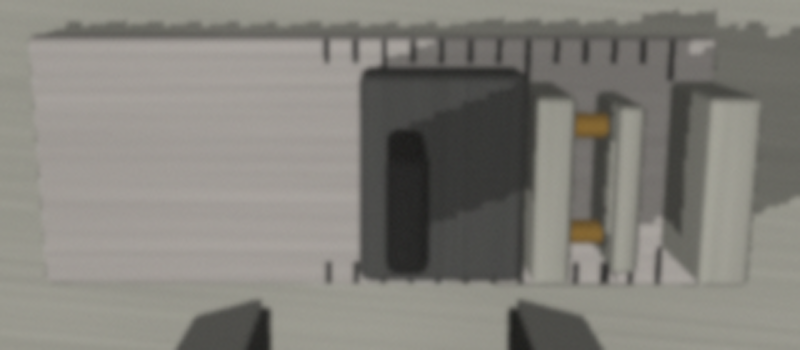

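```bash
python3 - <<'E'
from h import *;import pickle
from scipy.optimize import least_squares
c,s=pickle.load(open("w1.pkl","rb"))
ob=[((33,38),(.045,.12,.012),0),((46,280),(-.045,.12,.012),0),((715,40),(.045,-.12,.012),0),
((712,98),(.03,-.104,.062),0),((758,100),(.03,-.12,.062),0),((745,282),(-.03,-.12,.062),0),((698,282),(-.03,-.104,.062),0),
((388,162),(.017,-.024,.096),1),((428,162),(.017,-.036,.096),1),((428,272),(-.017,-.036,.096),1),((388,272),(-.017,-.024,.096),1),
((641,108),(.027,-.104,.059),1),((632,273),(-.027,-.104,.059),1)]
def f(p):
    r=[]
    for px,(x,y,z),m in ob:
        u=proj(c,[*g2w(x,y+m*p[3],p[:2],p[2]),z]);r+=list(np.array(u)-(np.array(px)/2.5+[165,150]))
    return np.array(r)
q=least_squares(f,[*G0,GA,.02],loss="soft_l1");p=q.x
print(p[:2],np.degrees(p[2]),p[3]);print(np.round(f(p).reshape(-1,2),1))
fin=g2w(0,-.03+p[3],p[:2],p[2]);print("fin",fin)
plan(s,[*fin,.07],np.degrees(p[2]))
E
```

```text
[0.56474472 0.11114337] 95.160543585862 0.018996076861510853
[[-2.8 -0.8]
 [-0.4  1.8]
 [ 0.8 -1. ]
 [-0.6 -0.1]
 [ 2.  -0.9]
 [ 0.8  1.8]
 [-0.5  1.8]
 [-1.1 -1.4]
 [ 0.3 -1.4]
 [-0.3  1.9]
 [-1.2  1.9]
 [ 1.7 -0.8]
 [ 1.4  0.6]]
fin [0.56573449 0.10018405]
turn [-0.1  0.1  0.2] shift [ -1.9   5.7 134.3] q6 1.6 clock 1.6
```

```bash
sed -i 's/^G0=.*/G0=np.array([.56474,.11114]);GA=np.radians(95.16)/' h.py
python3 -m creep '[[[0,0,0],[-2,5.7,40],-0.1],[[0,0,0],[-2,5.7,80],-0.1],[[0,0,0],[-2,5.7,110],-0.1],[[0,0,0],[-2,5.7,134],-0.1],[[0,0,0],[-2,5.7,134],-0.1],[[0,0,0],[-2,5.7,134],-0.5],[[0,0,0],[-2,5.7,134],-1],[[0,0,0],[-2,5.7,134],-1],[[0,0,0],[-2,5.7,134],-1],[[0,0,0],[-2,5.7,134],-1]]' 25; python3 - <<'E'
from h import *;from plant import manip
plan(manip.sense(),[*g2w(0,-.03+.105),.07],95.16)
E
```

```text
clock: 2.48
tcp_pos: [0.5656, 0.0989, 0.0719]
tcp_rot: [-3.136, -0.144, -0.001]
ft_force: [-2.1, 9.4, 6.4]
width: 0.0123
turn [-0.1 -0.   0.1] shift [  0.4 -87.3   2.1] q6 1.59 clock 2.48
```

```bash
python3 -m creep '[[[0,0,0],[0,-5,0],-1],[[0,0,0],[0,-14,0],-1],[[0,0,0],[0,-24,0],-1],[[0,0,0],[0,-34,0],-1],[[0,0,0],[0,-44,0],-1],[[0,0,0],[0,-54,0],-1],[[0,0,0],[0,-64,0],-1],[[0,0,0],[0,-74,0],-1],[[0,0,0],[0,-82,0],-1],[[0,0,0],[0,-87,0],-1],[[0,0,0],[0,-87,0],-1],[[0,0,0],[0,-87,0],-1]]'; python3 - <<'E'
from h import *;from plant import manip,imaging
import pickle
s=manip.sense();plan(s,[*g2w(0,-.03+.105),.07],95.16)
c=imaging.camera("top");pickle.dump(c,open("top2.pkl","wb"));[print(o) for o in tops(c,.09,60)]
cv2.imwrite("pics/t2.png",cv2.resize(c["pixels"][150:330,130:400],None,fx=2.5,fy=2.5)[:,:,::-1])
E
```

```text
clock: 3.48
tcp_pos: [0.5577, 0.1857, 0.072]
tcp_rot: [-3.136, -0.144, -0.001]
ft_force: [4.4, 0.5, -8.0]
width: 0.0118
turn [-0.1 -0.1  0.1] shift [ 0.3 -0.1  2. ] q6 1.74 clock 3.48
((374.6891784667969, 303.3783874511719), (0.4553, -0.167), 0.0342)
((465.0, 288.5), (0.4838, -0.3215), 0.0401)
((2.0, 252.5), (0.5309, 0.4929), 0.0848)
((91.0, 200.0), (0.629, 0.3424), 0.0948)
((373.2884521484375, 194.0), (0.6494, -0.1644), 0.0485)
((230.90383911132812, 127.0), (0.7729, 0.0985), 0.0499)
((236.0, 92.0), (0.8435, 0.0928), 0.044)
((206.28378295898438, 93.60810852050781), (0.8386, 0.148), 0.0623)
```

```bash
python3 -m creep '[[[0,0,0],[0,0,0],-0.3],[[0,0,0],[0,0,0],-0.1],[[0,0,0],[0,0,0],-0.1],[[0,0,0],[0,0,-40],-0.1],[[0,0,0],[0,0,-80],-0.1],[[0,0,0],[0,0,-120],-0.1],[[0,0,0],[0,0,-150],-0.1],[[0,0,0],[0,0,-150],-0.1]]'; python3 - <<'E'
from h import *;from plant import manip
plan(manip.sense(),[.6475,-.1635,.20],5.1)
E
```

```text
clock: 4.2
tcp_pos: [0.5594, 0.1858, 0.2293]
tcp_rot: [-3.134, -0.144, -0.017]
ft_force: [0.5, -0.4, 1.2]
width: 0.042
turn [  0.3  -0.7 -89.8] shift [ 55.4 356.   28.5] q6 1.74 clock 4.2
```

View pics/t2.png

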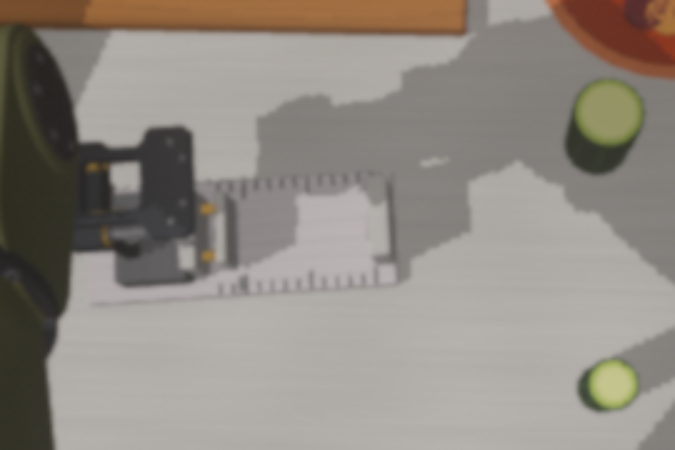

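The jaw is now wide open, with the sprung face at crop x≈230 and the fixed jaw at x≈375. Next I'll go above the thick piece.

```bash
python3 -m creep '[[[0,0,-7],[4,25,0],0.2],[[0,0,-14],[8,55,5],0.5],[[0,0,-21],[12,85,5],1],[[0,0,-28],[16,115,5],1],[[0,0,-35],[20,145,5],1],[[0,0,-42],[25,175,10],1],[[0,0,-49],[30,205,10],1],[[0,0,-56],[35,235,10],1],[[0,0,-63],[40,265,10],1],[[0,0,-70],[45,295,10],1],[[0,0,-77],[50,325,10],1],[[0,0,-84],[55,350,10],1]]'; python3 - <<'E'
from h import *;from plant import manip
plan(manip.sense(),[.6475,-.1635,.20],5.16)
E
```

```text
clock: 5.2
tcp_pos: [0.6463, -0.1597, 0.2182]
tcp_rot: [2.227, 2.21, 0.017]
ft_force: [0.3, -0.5, 0.4]
width: 0.0942
turn [ 0.6 -0.3 -5.6] shift [-3.9  1.  18.2] q6 -0.29 clock 5.2
```

```bash
python3 -m creep '[[[0.6,-0.3,-5.6],[-4,1,18],1],[[0.6,-0.3,-5.6],[-4,1,18],1],[[0.6,-0.3,-5.6],[-4,1,18],1],[[0.6,-0.3,-5.6],[-4,1,18],1]]'; python3 - <<'E'
from h import *;from plant import manip,imaging
s=manip.sense();c=imaging.camera("wrist");im=c["pixels"].copy();print(-c["R"].T@c["t"])
for o in tops(c,.09,200): print(o);cv2.circle(im,tuple(int(v) for v in o[0]),3,(255,0,0),-1)
plan(s,[.6475,-.1635,.056],5.16);cv2.imwrite("pics/w2.png",im[:,:,::-1])
E
```

```text
clock: 5.53
tcp_pos: [0.6475, -0.1628, 0.2007]
tcp_rot: [2.122, 2.316, 0.0]
ft_force: [-0.3, 0.2, -0.0]
width: 0.094
[ 0.64109446 -0.09708233  0.38053496]
((321.4269104003906, 238.39700317382812), (0.6477, -0.1664), 0.0487)
((44.28409194946289, 220.02272033691406), (0.4541, -0.169), 0.0327)
turn [ 0.   0.  -0.2] shift [-7.000e-01 -1.000e-01  1.447e+02] q6 -0.39 clock 5.53
```

View pics/w2.png

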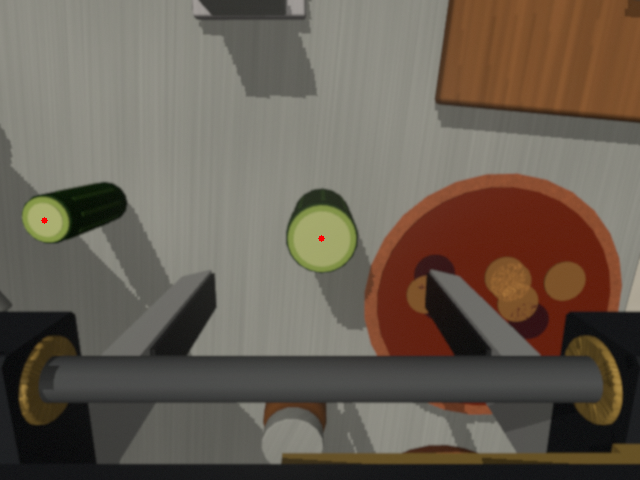

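The piece top is at px (321,238), about (0.648, -0.1645), straight below the tool. The soup bowl rim is close on the right (px 365), so I'll turn the fingers away from it by 60° before descending.

```bash
python3 -m creep '[[[0,0,-7],[-2,0,5],1],[[0,0,-14],[-2,0,10],1],[[0,0,-21],[-2,0,20],1],[[0,0,-28],[-2,0,30],1],[[0,0,-35],[-2,0,40],1],[[0,0,-42],[-2,0,50],1],[[0,0,-49],[-2,0,60],1],[[0,0,-55],[-2,0,70],1],[[0,0,-60],[-2,0,80],1],[[0,0,-60],[-2,0,80],1]]'; python3 - <<'E'
from h import *;from plant import manip
plan(manip.sense(),[.6477,-.1645,.058],65.16)
E
```

```text
clock: 6.42
tcp_pos: [0.6474, -0.1637, 0.1202]
tcp_rot: [-0.674, -3.068, 0.0]
ft_force: [-0.3, -0.3, -0.2]
width: 0.0942
turn [-0.  -0.   0.1] shift [-0.6 -0.6 62.2] q6 -1.44 clock 6.42
```

```bash
python3 -m creep '[[[0,0,0],[-0.6,-0.6,20],1],[[0,0,0],[-0.6,-0.6,40],1],[[0,0,0],[-0.6,-0.6,55],1],[[0,0,0],[-0.6,-0.6,62],1],[[0,0,0],[-0.6,-0.6,62],1],[[0,0,0],[-0.6,-0.6,62],1],[[0,0,0],[-0.6,-0.6,62],0.4],[[0,0,0],[-0.6,-0.6,62],0],[[0,0,0],[-0.6,-0.6,62],-0.3],[[0,0,0],[-0.6,-0.6,62],-0.3],[[0,0,0],[-0.6,-0.6,62],-0.3],[[0,0,0],[-0.6,-0.6,62],-0.3]]' 15; python3 -m creep '[[[0,0,0],[0,0,-1],-0.3],[[0,0,0],[0,0,-10],-0.3],[[0,0,0],[0,0,-30],-0.3],[[0,0,0],[0,0,-60],-0.3],[[0,0,0],[0,0,-90],-0.3],[[0,0,0],[0,0,-120],-0.3],[[0,0,0],[0,0,-120],-0.3]]';  python3 - <<'E'
from h import *;from plant import manip
plan(manip.sense(),[*g2w(0,-.104+.026+.006),.19],5.16)
E
```

```text
clock: 7.42
tcp_pos: [0.6478, -0.1645, 0.0583]
tcp_rot: [-0.674, -3.068, 0.0]
ft_force: [-0.4, -0.2, 0.2]
width: 0.0574
clock: 8.0
tcp_pos: [0.6496, -0.165, 0.1859]
tcp_rot: [0.672, 3.059, -0.001]
ft_force: [0.8, -0.7, -0.6]
width: 0.0518
turn [ 0.3  0.5 60.1] shift [156.8 152.8  -5.4] q6 -1.44 clock 8.0
```

```bash
python3 -m creep '[[[0,0,6],[15,15,0],-0.3],[[0,0,12],[31,30,0],-0.3],[[0,0,18],[47,46,0],-0.3],[[0,0,24],[63,61,0],-0.3],[[0,0,30],[79,76,0],-0.3],[[0,0,36],[94,92,0],-0.3],[[0,0,42],[110,107,0],-0.3],[[0,0,48],[126,122,0],-0.3],[[0,0,54],[142,138,-5],-0.3],[[0.3,0.5,60],[157,153,-5],-0.3],[[0.3,0.5,60],[157,153,-5],-0.3],[[0.3,0.5,60],[157,153,-5],-0.3]]';  python3 - <<'E'
from h import *;from plant import manip,imaging
s=manip.sense();plan(s,[*g2w(0,-.104+.026+.006),.074],5.16)
c=imaging.camera("side");print(np.round(s["ft_force"],1),s["width"])
u,v=proj(c,s["tcp_pos"]);print(u,v,[o for o in tops(c,s["tcp_pos"][2]+.034,100)])
x,y=int(u),int(v);print([proj(c,s["tcp_pos"]+[0,0,h]) for h in(.034,-.056)])
cv2.imwrite("pics/s3.png",cv2.resize(c["pixels"][max(0,y-110):y+190,max(0,x-200):x+200],None,fx=2,fy=2)[:,:,::-1]);print(max(0,x-200),max(0,y-110))
E
```

```text
clock: 9.0
tcp_pos: [0.5709, 0.0403, 0.1897]
tcp_rot: [-2.114, -2.323, -0.001]
ft_force: [0.3, -0.6, -2.4]
width: 0.0518
turn [ 0.  -0.   0.2] shift [ -1.    0.2 115.7] q6 -0.09 clock 9.0
[ 0.3 -0.6 -2.4] 0.05183386099459477
267.39047590658 228.5961574993085 [((81.5, 301.0), (0.6386, 0.2639), 0.0429), ((139.5, 291.5), (0.5998, 0.2279), 0.0347), ((110.0, 277.5), (0.6442, 0.2266), 0.0316), ((397.5, 230.5), (0.3976, 0.0118), 0.0245), ((263.2705383300781, 210.67149353027344), (0.5665, 0.0452), 0.0499), ((411.5, 185.0), (0.4176, -0.0945), 0.0293)]
[(np.float64(264.6356072642649), np.float64(207.5149976624765)), (np.float64(271.5287182686897), np.float64(260.263347484044))]
67 118
```

View pics/s3.png

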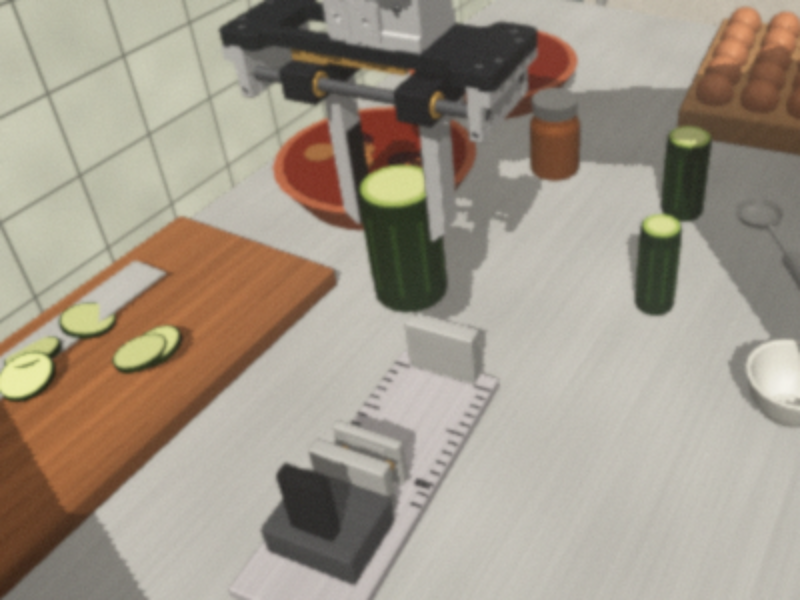

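The piece is held upright over the open gap, the two others are still standing, and the jaw is wide open. Its top is a few mm lower in the fingers than planned, so I'll descend in stages and watch the force.

```bash
python3 -m creep '[[[0,0,0],[-1,0,30],-0.3],[[0,0,0],[-1,0,60],-0.3],[[0,0,0],[-1,0,85],-0.3],[[0,0,0],[-1,0,102],-0.3],[[0,0,0],[-1,0,108],-0.3],[[0,0,0],[-1,0,108],-0.3],[[0,0,0],[-1,0,108],-0.3]]'
python3 -m creep '[[[0,0,0],[0,0,1],-0.3],[[0,0,0],[0,0,2],-0.3],[[0,0,0],[0,0,3],-0.3],[[0,0,0],[0,0,3],-0.3]]'
python3 -m creep '[[[0,0,0],[0,0,1],-0.3],[[0,0,0],[0,0,2],-0.3],[[0,0,0],[0,0,2],-0.3]]'
python3 - <<'E'
from h import *;from plant import manip
plan(manip.sense(),[*g2w(0,-.104+.026+.006),.070],5.16)
E
```

```text
clock: 9.63
tcp_pos: [0.5718, 0.0382, 0.0824]
tcp_rot: [2.114, 2.323, 0.002]
ft_force: [-0.4, -0.4, -1.2]
width: 0.0517
clock: 9.97
tcp_pos: [0.5719, 0.0382, 0.0797]
tcp_rot: [2.114, 2.323, 0.003]
ft_force: [0.3, -0.1, -1.1]
width: 0.0516
clock: 10.22
tcp_pos: [0.5718, 0.0381, 0.0776]
tcp_rot: [2.114, 2.323, 0.002]
ft_force: [-0.8, -0.6, -1.7]
width: 0.052
turn [ 0.1 -0.   0.2] shift [ 1.3 -0.5  7.6] q6 -0.09 clock 10.22
```

```bash
for i in 1 ; do python3 -m creep '[[[0,0,0],[0.6,-0.3,1],-0.3],[[0,0,0],[1.2,-0.5,2],-0.3],[[0,0,0],[1.2,-0.5,2],-0.3]]'; done
python3 -m creep '[[[0,0,0],[0,0,1],-0.3],[[0,0,0],[0,0,2],-0.3],[[0,0,0],[0,0,2],-0.3]]'
python3 -m creep '[[[0,0,0],[0,0,0.7],-0.3],[[0,0,0],[0,0,1.5],-0.3],[[0,0,0],[0,0,1.5],-0.3]]'
```

```text
clock: 10.47
tcp_pos: [0.5711, 0.0395, 0.0753]
tcp_rot: [2.114, 2.323, 0.002]
ft_force: [0.7, -0.1, -2.0]
width: 0.0517
clock: 10.72
tcp_pos: [0.5709, 0.0394, 0.073]
tcp_rot: [-2.114, -2.324, -0.002]
ft_force: [-0.1, -0.1, -2.1]
width: 0.052
clock: 10.97
tcp_pos: [0.5709, 0.0394, 0.0714]
tcp_rot: [-2.114, -2.324, -0.001]
ft_force: [-0.3, 0.7, -1.6]
width: 0.0516
```

```bash
python3 -m creep '[[[0,0,0],[0,0,0.5],-0.3],[[0,0,0],[0,0,1],-0.3],[[0,0,0],[0,0,1],-0.3]]'
python3 -m creep '[[[0,0,0],[0,0,0.5],-0.3],[[0,0,0],[0,0,1],-0.3],[[0,0,0],[0,0,1],-0.3]]'
```

```text
clock: 11.22
tcp_pos: [0.571, 0.0394, 0.0708]
tcp_rot: [2.114, 2.324, 0.002]
ft_force: [-2.4, -0.4, 3.5]
width: 0.0518
clock: 11.47
tcp_pos: [0.571, 0.0394, 0.0707]
tcp_rot: [2.114, 2.324, 0.002]
ft_force: [-6.1, -0.2, 10.6]
width: 0.0516
```

It made contact at TCP z = 0.0707, which matches the bed height. I'll unload, release and rise.

```bash
python3 -m creep '[[[0,0,0],[0,0,-0.8],-0.3],[[0,0,0],[0,0,-0.8],0.2],[[0,0,0],[0,0,-0.8],0.4],[[0,0,0],[0,0,-0.8],0.6],[[0,0,0],[0,0,-0.8],0.7],[[0,0,0],[0,0,-0.8],0.7],[[0,0,0],[0,0,-20],0.7],[[0,0,0],[0,0,-50],0.7],[[0,0,0],[0,0,-90],0.7],[[0,0,0],[0,0,-130],0.7],[[0,0,0],[0,0,-130],0.7],[[0,0,0],[0,0,-130],0.7]]'
python3 - <<'E'
from h import *;from plant import manip,imaging
s=manip.sense();c=imaging.camera("wrist");im=c["pixels"].copy()
o=np.array(tops(c,.102,300)[0][1]) ;print(tops(c,.102,300))
e=np.array([np.cos(GA),np.sin(GA)]);d=o-G0;print("piece in gauge x,y",d@[e[1],-e[0]],d@e)
for x in(-.03,.03):
    u=proj(c,[*g2w(x,-.104),.062]);cv2.circle(im,(int(u[0]),int(u[1])),3,(0,0,255),-1)
cv2.imwrite("pics/w4.png",im[:,:,::-1])
plan(s,[*g2w(0,-.03+.105),.2],95.1)
E
```

```text
clock: 12.47
tcp_pos: [0.5717, 0.0393, 0.2028]
tcp_rot: [2.112, 2.321, 0.006]
ft_force: [-0.6, -0.1, -0.6]
width: 0.08
[((318.4349365234375, 239.14126586914062), (0.5704, 0.0374), 0.0477), ((606.3766479492188, 159.7467498779297), (0.7538, 0.1082), 0.0429)]
piece in gauge x,y -0.0009949140293897714 -0.0739502085600448
turn [  0.2   0.2 -89.7] shift [147.1   0.2   2.9] q6 -0.09 clock 12.47
```

View pics/w4.png

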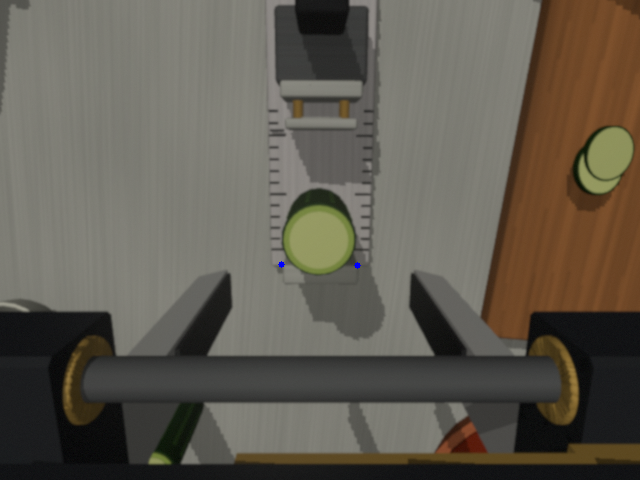

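The piece stands on the bed at px (318,239), within 1 mm of centre across the jaws and about 4 mm off the fixed jaw. Next I'll return to the fin, turning +90°.

```bash
python3 -m creep '[[[0,0,7],[12,0,0],0.3],[[0,0,14],[24,0,0],0],[[0,0,21],[36,0,0],-0.1],[[0,0,28],[48,0,0],-0.1],[[0,0,35],[60,0,0],-0.1],[[0,0,42],[72,0,0],-0.1],[[0,0,49],[84,0,0],-0.1],[[0,0,56],[96,0,0],-0.1],[[0,0,63],[108,0,0],-0.1],[[0,0,70],[120,0,0],-0.1],[[0,0,77],[134,0,0],-0.1],[[0,0,84],[147,0,0],-0.1]]'
python3 - <<'E'
from h import *;from plant import manip
plan(manip.sense(),[.5577,.1857,.072],95.16)
E
```

```text
clock: 13.52
tcp_pos: [0.5564, 0.1862, 0.1989]
tcp_rot: [3.127, 0.303, -0.002]
ft_force: [-0.9, 0.3, 0.0]
width: 0.0427
turn [-0.   0.1  5.9] shift [  1.4   0.7 126.9] q6 1.64 clock 13.52
```

```bash
python3 -m creep '[[[0,0,6],[1.4,0.7,30],-0.1],[[0,0,6],[1.4,0.7,65],-0.1],[[0,0,6],[1.4,0.7,100],-0.1],[[0,0,6],[1.4,0.7,127],-0.1],[[0,0,6],[1.4,0.7,127],-0.1],[[0,0,6],[1.4,0.7,127],-0.1],[[0,0,6],[1.4,0.7,127],-1],[[0,0,6],[1.4,0.7,127],-1],[[0,0,6],[1.4,0.7,127],-1],[[0,0,6],[1.4,0.7,127],-1],[[0,0,6],[1.4,0.7,127],-1],[[0,0,6],[1.4,0.7,127],-1]]' 25
python3 -m creep '[[[0,0,0],[0,4,0],-1],[[0,0,0],[0,9,0],-1],[[0,0,0],[0,14,0],-1],[[0,0,0],[0,19,0],-1],[[0,0,0],[0,24,0],-1],[[0,0,0],[0,29,0],-1],[[0,0,0],[0,34,0],-1],[[0,0,0],[0,39,0],-1],[[0,0,0],[0,43,0],-1],[[0,0,0],[0,46,0],-1],[[0,0,0],[0,46,0],-1],[[0,0,0],[0,46,0],-1]]'
python3 - <<'E'
from h import *;from plant import manip,imaging
import pickle
s=manip.sense();d=s["tcp_pos"][:2]-G0;e=np.array([np.cos(GA),np.sin(GA)]);print("opening est",d@e+.03)
c=imaging.camera("wrist");pickle.dump((c,s),open("w5.pkl","wb"))
cv2.imwrite("pics/w5.png",c["pixels"][:,:,::-1])
plan(s,[*g2w(0,.015),.072],95.16)
E
```

```text
clock: 14.52
tcp_pos: [0.558, 0.1857, 0.0727]
tcp_rot: [3.139, 0.139, -0.0]
ft_force: [-1.0, -0.9, 5.4]
width: 0.0119
clock: 15.52
tcp_pos: [0.5621, 0.1404, 0.0727]
tcp_rot: [-3.138, -0.139, -0.0]
ft_force: [0.4, 5.2, -0.0]
width: 0.0116
opening est 0.059349804760435165
turn [-0.  -0.  -0.1] shift [ 0.  14.4  0.7] q6 1.66 clock 15.52
```

View pics/w5.png

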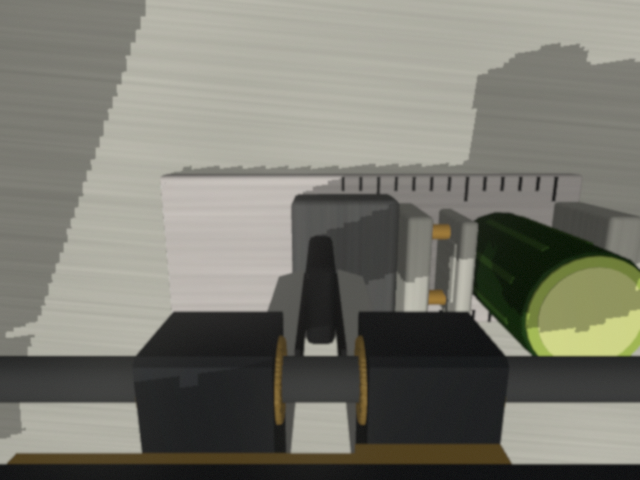

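The piece is standing, the sprung face (px ~458–476) is right at it, and the gap is still open with its brass pins visible (430–458). I'll close slowly.

```bash
python3 -m creep '[[[0,0,0],[0,1,0],-1],[[0,0,0],[0,2,0],-1],[[0,0,0],[0,3,0],-1],[[0,0,0],[0,4,0],-1],[[0,0,0],[0,5,0],-1],[[0,0,0],[0,6,0],-1],[[0,0,0],[0,7,0],-1],[[0,0,0],[0,8,0],-1],[[0,0,0],[0,9,0],-1],[[0,0,0],[0,10,0],-1],[[0,0,0],[0,10,0],-1],[[0,0,0],[0,10,0],-1]]'
python3 - <<'E'
from h import *;from plant import manip,imaging
import pickle
s=manip.sense();d=s["tcp_pos"][:2]-G0;e=np.array([np.cos(GA),np.sin(GA)]);print("opening est",d@e+.03,s["ft_force"])
c0,s0=pickle.load(open("w5.pkl","rb"));c=imaging.camera("wrist");pickle.dump((c,s),open("w6.pkl","wb"))
a=[cv2.resize(k["pixels"][190:330,330:590],None,fx=2.1,fy=2.1,interpolation=cv2.INTER_CUBIC) for k in(c0,c)]
cv2.imwrite("pics/w6.png",np.vstack(a)[:,:,::-1])
for k,t in((c0,s0),(c,s)):
    f=(t["tcp_pos"][:2]-G0)@e
    print([np.round((np.array(proj(k,[*g2w(x,f-g),z]))-[330,190])*2.1) for x in(-.02,.02) for g,z in((.040,.062),(.052,.059),(.066,.059),(.074,.059))])
E
```

```text
clock: 16.57
tcp_pos: [0.5629, 0.1315, 0.0727]
tcp_rot: [-3.136, -0.139, -0.001]
ft_force: [-0.1, 10.3, -0.7]
width: 0.0118
opening est 0.050417739891943536 [-0.093646   10.25189294 -0.70127312]
[array([151., 272.]), array([200., 266.]), array([260., 266.]), array([294., 266.]), array([159., 103.]), array([210., 100.]), array([272., 100.]), array([308., 100.])]
[array([151., 272.]), array([200., 266.]), array([260., 266.]), array([294., 266.]), array([159., 103.]), array([210., 100.]), array([273., 100.]), array([309., 100.])]
```

View pics/w6.png

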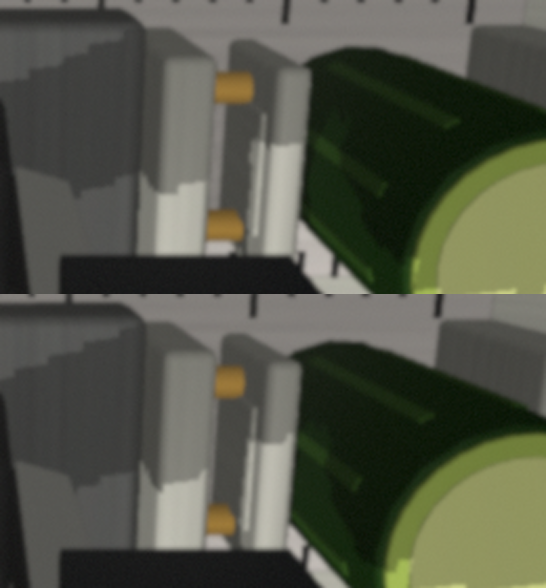

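The front edge of the face has moved back from 310 to 301 px, so it is about 2 mm in. Tool odometry agrees (opening 50.4 mm against the 52 mm piece). I'll push 5 mm more.

```bash
python3 -m creep '[[[0,0,0],[0,1,0],-1],[[0,0,0],[0,2,0],-1],[[0,0,0],[0,3,0],-1],[[0,0,0],[0,4,0],-1],[[0,0,0],[0,5,0],-1],[[0,0,0],[0,5.5,0],-1],[[0,0,0],[0,5.5,0],-1],[[0,0,0],[0,5.5,0],-1]]'
python3 - <<'E'
from h import *;from plant import manip,imaging
import pickle
s=manip.sense();d=s["tcp_pos"][:2]-G0;e=np.array([np.cos(GA),np.sin(GA)]);print("opening est",d@e+.03,s["ft_force"])
c0,s0=pickle.load(open("w6.pkl","rb"));c=imaging.camera("wrist")
a=[cv2.resize(k["pixels"][190:330,330:590],None,fx=2.1,fy=2.1,interpolation=cv2.INTER_CUBIC) for k in(c0,c)]
cv2.imwrite("pics/w7.png",np.vstack(a)[:,:,::-1])
E
```

```text
clock: 17.28
tcp_pos: [0.5633, 0.1273, 0.0727]
tcp_rot: [-3.134, -0.14, -0.001]
ft_force: [-0.5, 11.8, -2.2]
width: 0.0116
opening est 0.046256620855717384 [-0.52845947 11.83308289 -2.18180063]
```

View pics/w7.png

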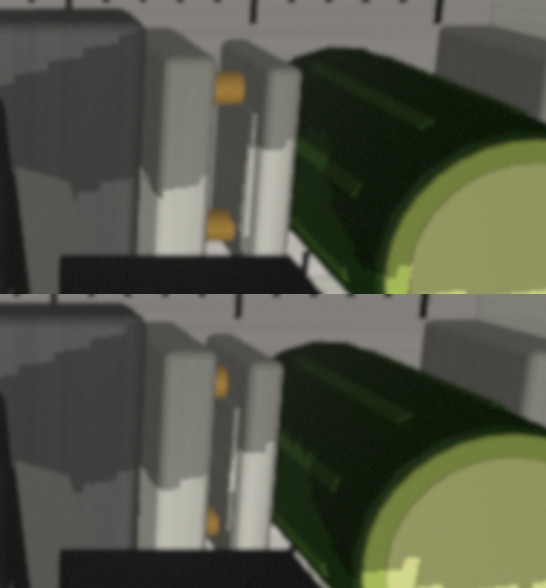

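The face front is at 282 px, about 6 mm in, and it moved 1:1 with the tool, so the piece is against the fixed jaw. I'll push one more mm, then release and rise.

```bash
python3 -m creep '[[[0,0,0],[0,1,0],-1],[[0,0,0],[0,2,0],-1],[[0,0,0],[0,2,0],-1],[[0,0,0],[0,2,0],-1]]'
python3 - <<'E'
from h import *;from plant import manip
s=manip.sense();e=np.array([np.cos(GA),np.sin(GA)]);print("opening est",(s["tcp_pos"][:2]-G0)@e+.03)
E
python3 -m creep '[[[0,0,0],[0,0,0],-0.6],[[0,0,0],[0,0,0],-0.4],[[0,0,0],[0,0,0],-0.2],[[0,0,0],[0,0,0],-0.2],[[0,0,0],[0,0,-15],-0.2],[[0,0,0],[0,0,-45],-0.2],[[0,0,0],[0,0,-85],-0.2],[[0,0,0],[0,0,-125],-0.2],[[0,0,0],[0,0,-125],-0.2],[[0,0,0],[0,0,-125],-0.2]]'
python3 - <<'E'
from h import *;from plant import manip,imaging
s=manip.sense();c=imaging.camera("wrist");print(tops(c,.102,300))
for o in tops(c,.102,300)[:3]:
    d=np.array(o[1])-G0;e=np.array([np.cos(GA),np.sin(GA)]);print(d@[e[1],-e[0]],d@e)
a=cv2.resize(c["pixels"][150:330,240:540],None,fx=2.6,fy=2.6,interpolation=cv2.INTER_CUBIC)
cv2.imwrite("pics/w8.png",a[:,:,::-1])
for op in(.040,.045,.050):
    print(op,[np.round((np.array(proj(c,[*g2w(.01,y),z]))-[240,150])*2.6) for y,z in((-.104+op+.074-.040,.062),(-.104+.052+.008,.059),(-.104+.052,.059),(op-.03,.096))])
t=imaging.camera("top");[print(o) for o in tops(t,.09,60)[:8]]
E
```

```text
clock: 17.67
tcp_pos: [0.5633, 0.1266, 0.0727]
tcp_rot: [-3.132, -0.141, -0.001]
ft_force: [-0.1, 11.6, -2.3]
width: 0.0121
opening est 0.04552898106545298
clock: 18.5
tcp_pos: [0.5641, 0.1257, 0.1999]
tcp_rot: [-3.132, -0.14, -0.008]
ft_force: [0.4, -0.2, -1.3]
width: 0.0377
[((458.0, 241.5), (0.5704, 0.0332), 0.0492)]
-0.0013726506881240764 -0.0781331877635131
0.04 [array([362., 169.]), array([408., 167.]), array([435., 167.]), array([227., 191.])]
0.045 [array([345., 169.]), array([408., 167.]), array([435., 167.]), array([208., 191.])]
0.05 [array([328., 169.]), array([408., 167.]), array([435., 167.]), array([188., 191.])]
((374.625, 303.25), (0.4555, -0.1666), 0.0344)
((464.6648254394531, 288.69781494140625), (0.4836, -0.3211), 0.0408)
((258.7479248046875, 232.89669799804688), (0.5746, 0.0376), 0.0524)
((81.0, 157.0), (0.7101, 0.3705), 0.1685)
((231.0, 127.0), (0.7732, 0.0982), 0.0503)
((236.0, 92.0), (0.8435, 0.0928), 0.044)
((206.28378295898438, 93.60810852050781), (0.8386, 0.148), 0.0623)
```

I've used all 12 views, so I'll check the gap numerically from the brightness profile across plate and face.

```bash
python3 - <<'E'
import cv2,numpy as np
g=cv2.cvtColor(cv2.imread("pics/w8.png"),cv2.COLOR_BGR2GRAY)
for a in(160,200,240): print(a,[int(v) for v in g[a-6:a+6,290:450:5].mean(0)])
E
```

```text
160 [58, 58, 57, 58, 58, 58, 57, 59, 55, 52, 62, 108, 154, 158, 156, 156, 155, 155, 144, 101, 68, 63, 76, 106, 138, 159, 159, 154, 135, 76, 38, 35]
200 [58, 58, 58, 58, 58, 61, 64, 65, 60, 64, 82, 123, 158, 160, 158, 158, 156, 153, 136, 87, 65, 66, 85, 115, 149, 161, 157, 148, 117, 60, 38, 39]
240 [78, 77, 76, 77, 76, 76, 77, 76, 64, 78, 108, 140, 162, 162, 160, 160, 156, 154, 125, 101, 100, 87, 95, 125, 157, 161, 154, 141, 117, 105, 72, 49]
```

```bash
python3 -c "
from plant import hand_in; print(hand_in())"
```

```text
the job is handed in; nothing more can be done
None
```

The thickest courgette piece is standing on the gauge's bed, held between the jaws with the sprung face pushed in about halfway. I handed the job in at about 18.6 s on the robot's clock, with the gripper open and clear above the gauge.

I opened the jaw to about 105 mm by its fin, then stood the piece on the bed. I then slid the jaw shut in small steps and released the fin.

Last checks:
- **Piece position:** it stands about 1 mm off centre across the jaws. Its centre is 26 mm from the fixed jaw's face, which is its own radius, so it is touching.
- **Sprung face:** about 6.5 mm in by the tool's position and about 7.4 mm in by the gap in the last wrist image. The two disagree by about 1 mm, on either side of the 7 mm halfway point.
- **Forces:** the highest wrist force I read was about 12 N.
- **Other two pieces:** they are unmoved, with top-camera positions within 1 mm of the first measurement.

I had used all 12 picture views, so the check after release was made from numbers only, not by eye.

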